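# Slide the dish tray over the sill and home in the tabletop rack

### The job

Put the wooden tray away in the bottom bay of the tabletop rack with the glass dish still standing on it: turn the tray end for end so that its plain end leads, get it up over the step onto the rack's base board, and slide it between the guide rails until its front plate is fully home against the rail ends. Keep the tray nearly level the whole time so the dish never tips or leaves the tray, leave the spoon cup, lid rest and tongs where they are, and let go.

Things in the scene. Friction and masses are not known exactly. Their poses are not given: they have to be found in the camera images.
- rack: Fixed wooden tray rack, 230 x 170 (all sizes in mm), open towards its -x. Origin: bay centre, level with the feet; x points into the bay, z up. Screw feet: the origin stands 0 to 6 above the table, so read its z. Base board top at z 14 (8 thick), x -130 to 100: its square front edge is the step. The tray is home when its centre (tray_mid) is at x 0, y 0, z 29 here.
- rack_sill (a point): Middle of the top front edge of the rack's base board (rack x -130, z 14). Behind it is 40 of bare open sill, 170 wide, up to the rails. Axes as the rack.
- rack_mouth (a point): Point on the base board midway between the front ends of the two guide rails (rack x -90, z 14). Rails: 41 high, run back 190; inner faces 122 apart, flared to 132 at the front over 22. Their front ends are the stop for the tray's front plate. Axes as the rack.
- rack_shelf (a point): Middle of the front edge of the rack's upper shelf, top side (rack x -30, z 145; underside z 135). Shelf and side panels reach from here 130 back; bowls and napkins on it reach z 195. In front of x -30 nothing stands above the rails. Axes as the rack.
- tray_mid (a point): Centre of the loose wooden tray (about 0.4 kg), 15 above its underside; x points from handle end to plain end, z up. Box 180 long (x -90 to 90), 116 wide, 30 high, floor 6 and side walls 6 thick. At x -98 to -90 stands a front plate 156 wide, 8 thick, its top 46 and foot 3 above the underside: too wide for the rails, so only the plain end goes in. At the start the handle end points roughly to the rack.
- tray_handle (a point): Centre (tray x -140) of the round steel bar handle on the tray's front plate: bar 10 thick, 110 long along the tray's y, 28 above the tray's underside, 37 of gap between bar and plate, posts 50 either side of the middle. Held by the bar the tray can pivot about it: its far end hangs down. Axes as the tray.
- tray_end (a point): Middle of the top edge of the tray's plain end wall: 10 thick (5 either side of this point), 30 high, 116 wide; the tray floor inside is 24 below this point. Axes as the tray.
- dish_mid (a point): Centre of the loose clear glass dish on the tray floor: round, 82 across the rim, 60 across the foot, 34 high, about 0.17 kg; z is its upright axis. It starts near the tray's middle, up to 12 off along the tray and 8 across.
- spoon_cup: Bystander: loose white cup 80 across and 100 high with four steel spoons, 200 high in all. Origin: centre of the underside.
- lid_rest: Bystander: loose red ceramic pot lid rest, round foot 128 across with two upright fins, 58 high. Origin: centre of the underside.
- tongs: Bystander: loose steel tongs with green silicone tips lying on the table, 250 long (x), 65 wide, 16 high. Origin: middle of the underside.

How it is judged:
By the outcome, as a careful person would: the job done as asked, in the order asked, and still so for the second after the job is handed in, with the robot touching nothing.
It also fails if it takes over 69 s, if anything falls off the work surface, if the arm or the gripper's body presses on something with over 40 N, if the wrist force passes 120 N, or if a joint passes its speed limit or range.

### The arm

A 7-joint arm with a two-finger parallel gripper is mounted at the origin on the work surface. World frame = base frame: x ahead of the robot, y to its left, z up, the work surface at z = 0. Lengths are in m, angles in rad, forces in N, time in s.
With the tool pointing down it reaches from about 0.35 to 0.9 m from the base axis. Payload 8.1 kg.
Tool frame: the origin (TCP) lies where the fingers leave the gripper's body, on its centre line; the fingertips stand 66 mm ahead of it and the grasp point (between the pads) lies 47 mm ahead of it (arm.tip_reach is the distance from the TCP to the fingertips, in m); z points along the fingers, y is the direction in which the jaws open and shut (so a half turn about z gives the same grasp; the last joint's range is limited). The gripper opens to 92 mm and grips with 3 to 60 N. Pads are 19 mm wide; open, the fingers measure 130 mm over their backs; the gripper's body (75 mm by 190 mm) begins 47 mm behind the grasp point.
Start: joints at [1.052, 0.434, 0.025, 1.573, -0.012, 1.134, -0.075], TCP at [0.252, -0.572, 0.292] pointing down, gripper open.
Joint ranges: [-2.62, 2.62], [-0.44, 2.09], [-1.27, 1.32], [0.08, 2.57], [-1.32, 4.46], [0.12, 2], [-2.74, 2.74]. Speed limits (rad/s): [2.22, 2.22, 3.01, 3.01, 3.14, 3.14, 3.14].

### API

Orientations are given as a rotation vector (axis times angle).
In Python, from cell import arm gives the robot as it stands.
- The arm moves only by the tool carry_out, never from a script. Its argument "plan" is a list of rows, each a list of 5 numbers: the shift along the world's x, y, z in cm, then the turn about the world's z in rad, then the finger opening in cm, from 0 to 9.18. In form: [[tx, ty, tz, spin, fingers], ...]. A call has 1 to 20 rows; each row is the pose to reach, as a shift and turn from the pose measured when the call began; what a row does not reach only later rows make up. A row lasts 1/10 s, in which the tool goes at most 50 mm and 8.59 degrees, less where a joint would pass 70% of its speed; a pose out of reach is approached as far as the arm can. A call with a gripper value outside its range is refused whole. The fingers move at their own pace and stop on an object; "squeeze" is the grip in N (left out, the last holds). Time passes only in rows, so rows that repeat a pose let the fingers close. It gives the time, the measured TCP pose, the force and the opening at its end, in the units of the state.
- arm.observe(): the state, without advancing time (a new reading comes with each control period).
- arm.get_image(name): name is "scene" or "top" or "wrist"; returns (picture, depth): 384x512x3 uint8, red, green, blue; 384x512 float32, m along the optical axis (not along the pixel's ray), 0 where there is no reading.
- arm.get_calibration(name): a dict with "intrinsics" (3x3 intrinsics, pixels), "rvec" (rotation vector, rad) and "tvec" (3), from world to camera coordinates, as OpenCV has them; the wrist camera has in their place "tool_from_camera" (4x4, takes a point from camera to tool coordinates, whose origin is the TCP and whose axes are the flange's). Camera axes: x right, y down, z forward; pixel columns grow to the right and rows downward; lengths in m; the calibration is good to about 2 mm. A picture is of the moment at which its call begins: read the wrist's pose just before it. get_calibration takes no time and is no camera call.
- arm.sign_off(): hands the job in, once; it reports no verdict.
The state is a dict: "clock": time; "joints": joint angles; "dq": joint speeds; "joint_efforts": joint torques, N m; "position": TCP position; "ee_rot": TCP orientation; "force": force on the tool from outside, world axes, zero at the start; "ft_torque": the same for the moment, N m; "width": opening from 0.0 (shut) to 1.0 (fully open).
Only numpy, scipy, OpenCV 4.12 (cv2) and the standard library are available. Lean on these libraries where they do the work, as an engineer would, in place of code of your own. Each camera call takes 0.05 s, during which the arm holds its last target. There are 200 camera calls.

## Working session

There is one attempt and no reset: what is moved stays moved. The work goes in short steps, Python scripts to look and compute and a tool call to move; the robot and the scene stay as the last step left them, time stands still between calls to the robot, and variables do not carry over. Pictures are saved under pics/ and viewed, about 8 in all and at most 12, crops included, and the job is handed in when it is done.

Besides the shell and the picture viewer there is one more tool, called after "Call:" as name(argument=value, ...) on one line, values as JSON. carry_out: Moves the arm, as the interface text tells. Its arguments: {"type":"object","properties":{"plan":{"type":"array"},"squeeze":{"type":"number"}},"required":["plan"]}

```bash
mkdir -p pics; ls; cat > h.py <<'E'
import numpy as np, cv2
from cell import arm
from scipy.spatial.transform import Rotation as R
def grab(name):
    s=arm.observe(); im,d=arm.get_image(name); c=arm.get_calibration(name)
    K=np.array(c["intrinsics"])
    if name=="wrist":
        T=np.eye(4);T[:3,:3]=R.from_rotvec(s["ee_rot"]).as_matrix();T[:3,3]=s["position"]
        M=T@np.array(c["tool_from_camera"])
    else:
        W=np.eye(4);W[:3,:3]=R.from_rotvec(np.ravel(c["rvec"])).as_matrix();W[:3,3]=np.ravel(c["tvec"])
        M=np.linalg.inv(W)
    return im,d,K,M
def cloud(d,K,M):
    v,u=np.mgrid[:d.shape[0],:d.shape[1]]
    p=np.stack([(u-K[0,2])/K[0,0]*d,(v-K[1,2])/K[1,1]*d,d],-1)
    P=p@M[:3,:3].T+M[:3,3]; P[d<=0]=np.nan
    return P
def ray(u,v,z,K,M):
    r=M[:3,:3]@np.array([(u-K[0,2])/K[0,0],(v-K[1,2])/K[1,1],1.]);o=M[:3,3]
    return o+r*(z-o[2])/r[2]
def save(n,im): cv2.imwrite('pics/'+n+'.png',im[...,::-1])
E
python3 - <<'E'
from h import *
s=arm.observe();print({k:np.round(v,3) for k,v in s.items()}, arm.tip_reach)
for n in ("top","scene"):
    im,d,K,M=grab(n);P=cloud(d,K,M);np.savez(n,im=im,d=d,K=K,M=M,P=P)
    print(n,np.round(M,3).tolist(),K[0,0])
    save(n,cv2.resize(im,None,fx=1.5,fy=1.5))
E
```

```text
pics
{'clock': np.float64(0.0), 'joints': array([ 1.052,  0.435,  0.025,  1.574, -0.012,  1.134, -0.075]), 'dq': array([ 0.001, -0.001, -0.001,  0.   , -0.   ,  0.   , -0.002]), 'joint_efforts': array([-1.0000e-03, -6.6785e+01,  9.8400e-01, -3.1446e+01, -6.1000e-02,
        4.3000e-02,  0.0000e+00]), 'position': array([ 0.252, -0.571,  0.291]), 'ee_rot': array([-3.073e+00, -6.480e-01,  1.000e-03]), 'force': array([-1.17 , -0.186, -0.21 ]), 'ft_torque': array([ 0.006,  0.013, -0.013]), 'width': np.float64(1.003)} 0.0655
top [[0.001, -0.994, 0.112, 0.467], [-1.0, -0.001, 0.001, 0.081], [-0.001, -0.112, -0.994, 1.385], [0.0, 0.0, 0.0, 1.0]] 400.0465455726088
scene [[-0.387, 0.627, -0.676, 1.575], [0.922, 0.265, -0.282, 0.485], [0.002, -0.732, -0.681, 1.07], [0.0, 0.0, 0.0, 1.0]] 456.87153516185947
```

View pics/top.png

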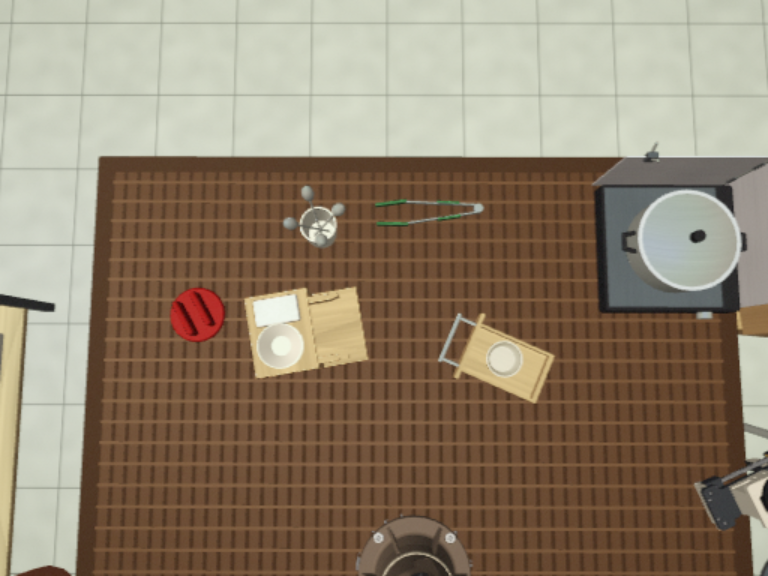

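View pics/scene.png

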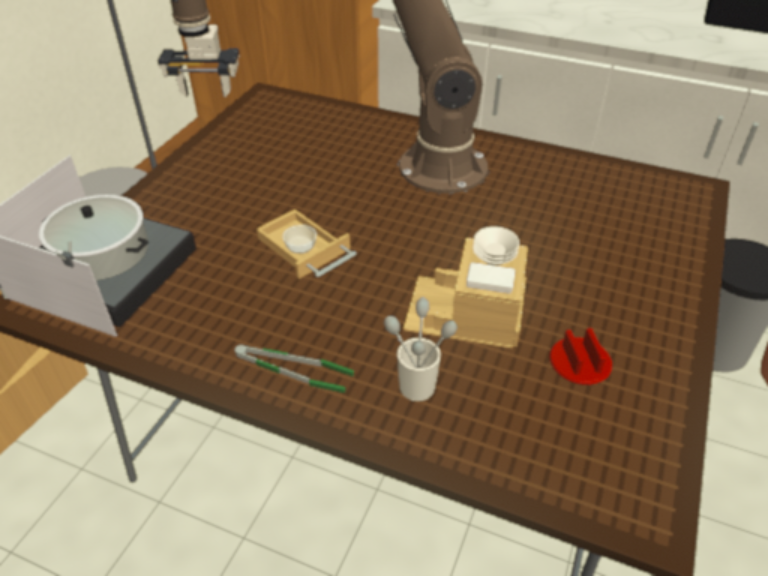

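Top view (1.5×): the tray is at about (505,360) with its handle at (455,340) pointing to the rack. The rack is at (305,335), opening to the right, with the sill edge from (355,288) to (368,358). The lid rest, cup and tongs are clear of the direct path. Next I'll measure the edges.

```bash
python3 - <<'E'
from h import *
z=np.load('top.npz');P=z['P'];im=z['im'];K=z['K'];M=z['M']
print('table z',np.nanmedian(P[250:330,150:280,2]), 'rack base z', np.nanmedian(P[200:235,215:235,2]))
hsv=cv2.cvtColor(im,cv2.COLOR_RGB2HSV)
wood=((hsv[...,2]>150)&(hsv[...,0]>10)&(hsv[...,0]<28)&(hsv[...,1]>60)).astype(np.uint8)
def box(win,zlo,zhi,name):
    r0,r1,c0,c1=win; m=np.zeros_like(wood);m[r0:r1,c0:c1]=1
    Q=P[(m>0)&(wood>0)&(P[...,2]>zlo)&(P[...,2]<zhi)]
    r=cv2.minAreaRect((Q[:,:2]*1000).astype(np.float32))
    print(name,len(Q),np.round(r[0],1),np.round(r[1],1),round(r[2],2),'z',np.percentile(Q[:,2],[5,50,95]).round(4)); print(np.round(cv2.boxPoints(r),0).tolist())
T=(200,280,285,380)
box(T,0.005,0.06,'tray all'); box(T,0.036,0.06,'plate');box(T,0.02,0.036,'walls');box(T,0.001,0.012,'floor')
Rk=(180,260,155,255)
box(Rk,0.005,0.026,'board'); box(Rk,0.045,0.07,'rails');box(Rk,0.12,0.16,'shelf')
# handle
m=np.zeros_like(wood);m[200:250,285:325]=1
h=(hsv[...,1]<50)&(hsv[...,2]>110)&(m>0)
print('handle',h.sum(),np.nanmedian(P[h],0),np.nanpercentile(P[h][:,2],[5,95]))
c=(hsv[...,1]<70)&(hsv[...,2]>130); c[:,:310]=0;c[:220]=0;c[260:]=0;c[:,365:]=0
print('dish',c.sum(),np.nanmean(P[c],0),np.nanmin(P[c],0),np.nanmax(P[c],0))
s=cv2.resize(im[180:280,150:390],None,fx=3.3,fy=3.3,interpolation=cv2.INTER_CUBIC);save('crop1',s)
E
```

```text
table z 0.00024995161086249773 rack base z 0.01427699697492213
tray all 1151 [ 461.7 -209.6] [196.1 155.6] 66.89 z [0.0054 0.0103 0.0454]
[[352.0, -269.0], [495.0, -330.0], [572.0, -150.0], [429.0, -89.0]]
plate 131 [ 468.1 -134. ] [181.1 107.5] 18.95 z [0.0398 0.0451 0.0507]
[[365.0, -113.0], [400.0, -214.0], [571.0, -155.0], [536.0, -54.0]]
walls 344 [ 467. -208.] [188.8 128.6] 66.23 z [0.0236 0.03   0.0345]
[[370.0, -269.0], [488.0, -320.0], [564.0, -148.0], [446.0, -96.0]]
floor 956 [ 457.8 -216.4] [183.5 127.2] 66.96 z [0.002  0.006  0.0103]
[[363.0, -276.0], [480.0, -326.0], [552.0, -157.0], [435.0, -107.0]]
board 1418 [528.9 244. ] [169.6 260.5] 10.05 z [0.0095 0.0142 0.0192]
[[423.0, 357.0], [468.0, 101.0], [635.0, 131.0], [590.0, 387.0]]
rails 156 [526.8 229.5] [158.7 144.5] 10.01 z [0.0508 0.055  0.0598]
[[436.0, 287.0], [461.0, 144.0], [617.0, 172.0], [592.0, 314.0]]
shelf 973 [522.6 280.4] [168. 131.] 9.89 z [0.1408 0.145  0.1492]
[[429.0, 330.0], [451.0, 201.0], [617.0, 230.0], [594.0, 359.0]]
handle 157 [ 0.51622959 -0.08797069  0.03182449] [0.01665815 0.03908601]
dish 490 [ 0.46959722 -0.20668745  0.01973764] [ 4.28483457e-01 -2.51993645e-01  2.69384166e-04] [ 0.51039566 -0.16162161  0.04636611]
```

View pics/crop1.png

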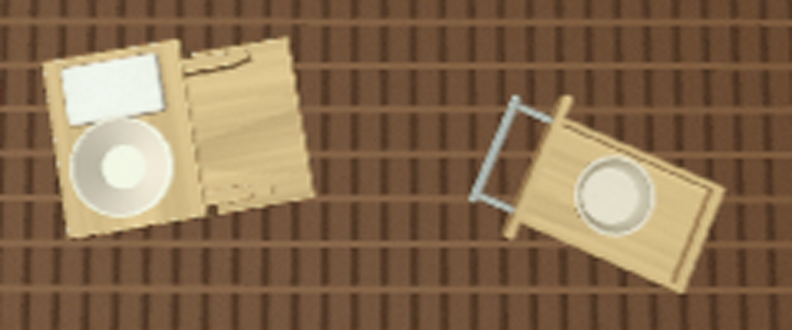

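Fit checks: the rack origin is at about (529, 245) mm with yaw 99.9° and z 0. The sill from the shelf and from the board edge agree within 1 mm. The tray's yaw is about −113.5°, with the middle of its plate at about (498, −126). My plan is to grip the plate from above and turn clockwise, with the plain end passing on the robot's side. First I'll move above the plate and take a wrist look.

Call:
carry_out(plan=[[0.6, 1.1, 0, 0.06, 5], [1.8, 3.3, 0, 0.17, 4], [3.1, 5.6, 0, 0.29, 4], [4.5, 8.1, 0, 0.42, 4], [5.9, 10.7, 0, 0.55, 4], [7.3, 13.3, 0, 0.68, 4], [8.7, 15.9, 0, 0.81, 4], [10.1, 18.5, 0, 0.94, 4], [11.5, 21.1, 0, 1.07, 4], [12.9, 23.7, 0, 1.2, 4], [14.3, 26.2, 0, 1.33, 4], [15.7, 28.7, 0, 1.46, 4], [17.1, 31.2, 0, 1.59, 4], [18.5, 33.7, 0, 1.72, 4], [19.9, 36.2, 0, 1.85, 4], [21.2, 38.6, 0, 1.98, 4], [22.4, 40.8, 0, 2.1, 4], [23.4, 42.6, 0, 2.2, 4], [24.1, 43.8, 0, 2.27, 4], [24.5, 44.5, 0, 2.316, 4]])

```text
clock: 2.1
position: [0.4976, -0.1252, 0.2913]
ee_rot: [-0.633, -3.077, 0.001]
force: [-0.5, 0.3, -0.1]
width: 0.435
```

```bash
python3 - <<'E'
from h import *
s=arm.observe();print(s['joints'].round(3),s['position'],s['ee_rot'],s['force'])
im,d,K,M=grab('wrist');P=cloud(d,K,M);np.savez('w1',im=im,d=d,K=K,M=M,P=P)
save('w1',im)
E
```

```text
[ 0.642  0.327 -0.638  1.803  0.219  1.083  1.09 ] [ 0.49757255 -0.12519036  0.29129622] [-6.32835050e-01 -3.07656806e+00  1.42494419e-03] [-0.52044181  0.33894183 -0.09821022]
```

View pics/w1.png

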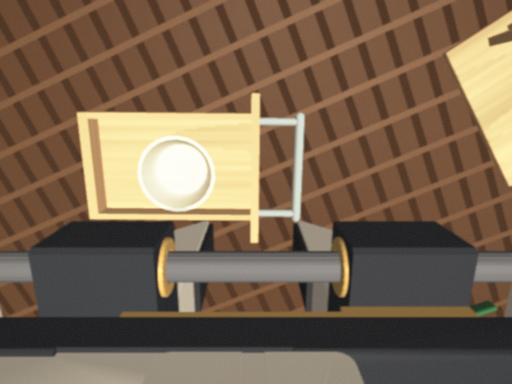

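The wrist view shows the tray square to the jaws. The plate spans columns 251–260, rows 95–241, the bar is at column ~298, and the dish is at (177,173). There is no inner end wall behind the plate. Next I'll cast rays at known heights.

```bash
python3 - <<'E'
from h import *
z=np.load('w1.npz');P=z['P'];im=z['im'];K=z['K'];M=z['M']
hsv=cv2.cvtColor(im,cv2.COLOR_RGB2HSV)
# plate top: by depth
reg=np.zeros(P.shape[:2],bool);reg[85:215,230:275]=1
m=reg&(P[...,2]>0.040)&(P[...,2]<0.052)
v,u=np.nonzero(m);print('plate px',len(u),u.min(),u.max(),v.min(),v.max())
Q=P[m][:,:2]*1000
l=cv2.fitLine(Q.astype(np.float32),cv2.DIST_L2,0,.01,.01).ravel();print('plate dir deg',np.degrees(np.arctan2(l[1],l[0])),'pt',l[2:],Q.mean(0), 'z',P[m][:,2].mean())
g=(hsv[...,2]>150)&(hsv[...,0]>10)&(hsv[...,0]<28)&(hsv[...,1]>50)
g&= reg|np.pad(np.ones((170,30),bool),((85,129),(248,234)))
for v in (95,241):
    cols=[ray(c,v,.046,K,M)[:2]*1000 for c in (251,260)];print(v,np.round(cols,1).tolist())
print('plain end top corners',[np.round(ray(*p,.03,K,M)*1000,1).tolist() for p in ((79,113),(90,219))])
print('bar ends z.033',[np.round(ray(*p,.033,K,M)*1000,1).tolist() for p in ((301,115),(297,219))])
c=cv2.fitEllipse(max(cv2.findContours(((hsv[...,1]<60)&(hsv[...,2]>150)&(np.indices(reg.shape)[1]<235)&(np.indices(reg.shape)[0]<215)).astype(np.uint8),0,1)[0],key=len));print(c)
print('dish',ray(*c[0],.04,K,M)*1000)
s=arm.observe();y=R.from_rotvec(s['ee_rot']).as_matrix()[:,1];print('jaw',np.degrees(np.arctan2(y[1],y[0])))
E
```

```text
plate px 951 251 259 93 214
plate dir deg -23.577871 pt [ 480.34903 -116.33251] [ 480.34901929 -116.33251256] z 0.04725196610041437
95 [[427.8, -97.5], [431.2, -89.4]]
241 [[568.3, -158.1], [572.2, -149.1]]
plain end top corners [[373.6, -267.9, 30.0], [478.9, -316.3, 30.0]]
bar ends z.033 [[465.9, -58.0, 33.0], [569.5, -102.9, 33.0]]
((175.82493591308594, 172.98974609375), (74.37918853759766, 79.23985290527344), 121.96940612792969)
dish [ 468.83513602 -201.29950281   40.        ]
jaw 66.89833715216602
```

The plate's middle is at about (499.5, −123.8). The plate-to-bar distance measures 46.6 mm (46 expected) and the plate width about 153 mm (156). The dish is about 11 mm towards the handle. I'll open to 2.8 cm, descend so the tips stop 4 mm above the tray floor, and close.

Call:
carry_out(plan=[[0.2, 0.15, -1, 0, 2.8], [0.2, 0.15, -3, 0, 2.8], [0.2, 0.15, -5, 0, 2.8], [0.2, 0.15, -7, 0, 2.8], [0.2, 0.15, -9, 0, 2.8], [0.2, 0.15, -11, 0, 2.8], [0.2, 0.15, -13, 0, 2.8], [0.2, 0.15, -14.5, 0, 2.8], [0.2, 0.15, -16, 0, 2.8], [0.2, 0.15, -17.2, 0, 2.8], [0.2, 0.15, -18.2, 0, 2.8], [0.2, 0.15, -19.2, 0, 2.8], [0.2, 0.15, -20, 0, 2.8], [0.2, 0.15, -20.7, 0, 2.8], [0.2, 0.15, -21.2, 0, 2.8], [0.2, 0.15, -21.5, 0, 2.8], [0.2, 0.15, -21.5, 0, 2.8]], squeeze=20)

```text
clock: 3.85
position: [0.4999, -0.123, 0.0761]
ee_rot: [-0.629, -3.077, 0.001]
force: [0.4, -0.2, -0.4]
width: 0.305
```

Call:
carry_out(plan=[[0, 0, 0, 0, 2], [0, 0, 0, 0, 1.4], [0, 0, 0, 0, 1], [0, 0, 0, 0, 0.5], [0, 0, 0, 0, 0.3], [0, 0, 0, 0, 0.3], [0, 0, 0, 0, 0.3]], squeeze=58)

```text
clock: 4.55
position: [0.4997, -0.1234, 0.0764]
ee_rot: [-0.63, -3.077, 0.002]
force: [-3.6, -1.8, 4.9]
width: 0.084
```

The jaws closed on 7.7 mm, which matches the 8 mm plate. I'll do a small test lift and check the level.

Call:
carry_out(plan=[[0, 0, 0.1, 0, 0.3], [0, 0, 0.3, 0, 0.3], [0, 0, 0.6, 0, 0.3], [0, 0, 0.9, 0, 0.3], [0, 0, 1.2, 0, 0.3], [0, 0, 1.4, 0, 0.3], [0, 0, 1.5, 0, 0.3], [0, 0, 1.5, 0, 0.3], [0, 0, 1.5, 0, 0.3]])

```text
clock: 5.45
position: [0.4997, -0.1234, 0.0913]
ee_rot: [-0.63, -3.077, 0.002]
force: [0.4, 0.5, -6.6]
width: 0.082
```

```bash
cat > lev.py <<'E'
from h import *
import sys
s=arm.observe();print('clock',s['clock'],s['position'].round(4),s['force'].round(1),s['ft_torque'].round(2),'w',round(float(s['width']),3), s['joints'].round(2))
im,d,K,M=grab('wrist');P=cloud(d,K,M);np.savez('w',im=im,d=d,K=K,M=M,P=P);save(sys.argv[1],im)
# tray-frame coords: origin at grasp, x along jaw axis towards plain end
Rm=R.from_rotvec(s['ee_rot']).as_matrix();ex=Rm[:,1].copy();ex=-ex
L=(P-s['position']);X=L@ex;Y=L@np.cross([0,0,1],ex);Z=P[...,2]-s['position'][2]+.0655-.0105
hsv=cv2.cvtColor(im,cv2.COLOR_RGB2HSV)
wood=(hsv[...,2]>130)&(hsv[...,0]>10)&(hsv[...,0]<28)&(hsv[...,1]>50)
fl=wood&(X>.02)&(X<.168)&(abs(Y)<.048)&(Z>-.03)&(Z<.016)
if fl.sum()>50:
    A=np.c_[X[fl],Y[fl],np.ones(fl.sum())];c,*_=np.linalg.lstsq(A,P[fl][:,2],rcond=None)
    r=P[fl][:,2]-A@c;k=abs(r)<.004;c,*_=np.linalg.lstsq(A[k],P[fl][:,2][k],rcond=None)
    print('floor n',k.sum(),'slope x deg',np.degrees(c[0]).round(2),'slope y deg',np.degrees(c[1]).round(2),'z at plate/mid/end',(c[2]+c[0]*np.array([0,.094,.18])).round(4),'xrange',X[fl].min().round(3),X[fl].max().round(3))
w=(hsv[...,1]<60)&(hsv[...,2]>140)&(X>.02)&(X<.17)&(abs(Y)<.05)
if w.sum()>50: print('dish: n',w.sum(),'x',((np.nanmin(X[w])+np.nanmax(X[w]))/2).round(4),'y',((np.nanmin(Y[w])+np.nanmax(Y[w]))/2).round(4),'zmax',np.nanpercentile(P[w][:,2],95).round(4))
E
python3 lev.py w2
```

```text
clock 5.45 [ 0.4997 -0.1234  0.0913] [ 0.4  0.5 -6.6] [ 0.48 -0.31 -0.09] w 0.082 [ 0.51  0.58 -0.51  2.01  0.45  0.66  0.88]
floor n 9434 slope x deg 0.59 slope y deg 3.64 z at plate/mid/end [0.0237 0.0247 0.0256] xrange 0.02 0.129
dish: n 15182 x 0.0734 y 0.0001 zmax 0.1402
```

View pics/w2.png

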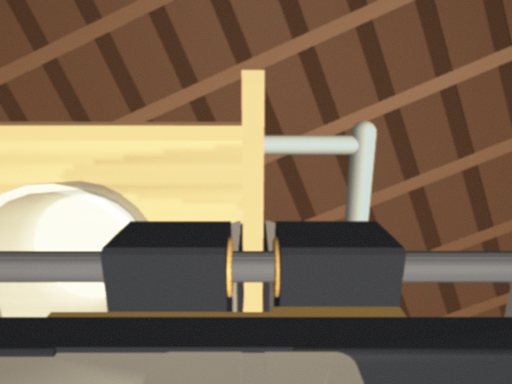

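The whole weight (6.6 N) is carried and the floor's slope along the tray is about 0.6°. The 3.6° across includes some side wall. I'll cross-check with the scene and top depth, without viewing the pictures.

```bash
cat > lev2.py <<'E'
from h import *
s=arm.observe();Rm=R.from_rotvec(s['ee_rot']).as_matrix();ex=-Rm[:,1];ey=np.cross([0,0,1],ex)
for n in ('scene','top'):
    im,d,K,M=grab(n);P=cloud(d,K,M);L=P-s['position'];X=L@ex;Y=L@ey
    hsv=cv2.cvtColor(im,cv2.COLOR_RGB2HSV);wood=(hsv[...,2]>120)&(hsv[...,0]>10)&(hsv[...,0]<28)&(hsv[...,1]>50)
    t=s['position'][2]-.0759
    fl=wood&(X>.02)&(X<.168)&(abs(Y)<.047)&(abs(P[...,2]-t-.006)<.014)
    if fl.sum()<20: print(n,'few');continue
    A=np.c_[X[fl],Y[fl],np.ones(fl.sum())];z=P[fl][:,2];k=np.ones(len(z),bool)
    for _ in range(6):
        c=np.linalg.lstsq(A[k],z[k],rcond=None)[0];k=abs(z-A@c)<.003
    print(n,k.sum(),'slopes deg',np.degrees(c[:2]).round(2),'mid z',(c[2]+.094*c[0]).round(4),'expect',round(t+.006,4))
E
python3 lev2.py
```

```text
scene 82 slopes deg [-0.49  1.73] mid z 0.0217 expect 0.0214
top 14 slopes deg [10.1  2.2] mid z 0.0329 expect 0.0214
```

It's level to within measurement noise. Now I'll swing clockwise while raised, well short of the rack.

Call:
carry_out(plan=[[0, 0, 0.2, 0, 0.3], [0.05, 0, 0.6, 0, 0.3], [0.1, 0.05, 1.1, -0.01, 0.3], [0.2, 0.1, 1.6, -0.03, 0.3], [0.3, 0.15, 2, -0.06, 0.3], [0.5, 0.2, 2.3, -0.1, 0.3], [0.7, 0.3, 2.5, -0.15, 0.3], [0.9, 0.4, 2.5, -0.21, 0.3], [1.1, 0.5, 2.5, -0.28, 0.3], [1.4, 0.6, 2.5, -0.36, 0.3], [1.7, 0.75, 2.5, -0.44, 0.3], [2, 0.9, 2.5, -0.52, 0.3], [2.3, 1.05, 2.5, -0.6, 0.3], [2.6, 1.2, 2.5, -0.68, 0.3], [2.9, 1.3, 2.5, -0.76, 0.3], [3.1, 1.4, 2.5, -0.83, 0.3], [3.3, 1.5, 2.5, -0.89, 0.3], [3.5, 1.55, 2.5, -0.94, 0.3], [3.6, 1.6, 2.5, -0.98, 0.3], [3.7, 1.65, 2.5, -1, 0.3]])

```text
clock: 7.6
position: [0.537, -0.1066, 0.1165]
ee_rot: [-2.031, -2.396, 0.0]
force: [-0.5, 0.3, -6.3]
width: 0.087
```

```bash
python3 lev2.py; python3 lev.py w3
```

```text
scene 112 slopes deg [-1.46 -0.53] mid z 0.0478 expect 0.0466
top 387 slopes deg [-0.09  0.17] mid z 0.0463 expect 0.0466
clock 7.7 [ 0.537  -0.1066  0.1164] [-0.3 -0.1 -6.4] [ 0.12 -0.57 -0.05] w 0.083 [ 0.29  0.54 -0.26  1.93  0.21  0.7   0.07]
floor n 9237 slope x deg 2.97 slope y deg 12.04 z at plate/mid/end [0.0518 0.0567 0.0611] xrange 0.02 0.128
dish: n 14787 x 0.0739 y 0.0002 zmax 0.1653
```

The tray is still level (top view 0.1°, −0.2°). I'll finish the turn.

Call:
carry_out(plan=[[0.05, 0, 0, -0.02, 0.3], [0.2, 0.1, 0, -0.06, 0.3], [0.4, 0.2, 0, -0.13, 0.3], [0.7, 0.3, 0, -0.21, 0.3], [1, 0.45, 0, -0.31, 0.3], [1.3, 0.6, 0, -0.42, 0.3], [1.6, 0.75, 0, -0.53, 0.3], [2, 0.95, 0, -0.64, 0.3], [2.4, 1.1, 0, -0.75, 0.3], [2.7, 1.3, 0, -0.86, 0.3], [3.1, 1.45, 0, -0.97, 0.3], [3.4, 1.6, 0, -1.08, 0.3], [3.7, 1.75, 0, -1.18, 0.3], [4, 1.9, 0, -1.28, 0.3], [4.3, 2, 0, -1.37, 0.3], [4.5, 2.1, 0, -1.44, 0.3], [4.7, 2.2, 0, -1.5, 0.3], [4.8, 2.25, 0, -1.54, 0.3], [4.9, 2.3, 0, -1.56, 0.3], [4.9, 2.3, 0, -1.566, 0.3]])

```text
clock: 9.75
position: [0.5857, -0.0836, 0.1162]
ee_rot: [-3.129, -0.27, 0.0]
force: [-0.8, 0.4, -5.9]
width: 0.081
```

```bash
python3 lev2.py; python3 - <<'E'
from h import *
s=arm.observe();print(s['clock'],s['position'].round(4),s['joints'].round(2));y=-R.from_rotvec(s['ee_rot']).as_matrix()[:,1];print('trayx dir',np.degrees(np.arctan2(y[1],y[0])))
im,d,K,M=grab('top');np.savez('top2',im=im,d=d,K=K,M=M,P=cloud(d,K,M))
save('top2',cv2.resize(im[170:290,140:360],None,fx=3.6,fy=3.6,interpolation=cv2.INTER_CUBIC))
E
```

```text
scene 317 slopes deg [-0.11 -0.51] mid z 0.0471 expect 0.0463
top 415 slopes deg [-0.08  0.02] mid z 0.0456 expect 0.0463
9.85 [ 0.5856 -0.0838  0.1163] [-0.07  0.58  0.17  1.85 -0.14  0.73 -1.22]
trayx dir 99.90614026935334
```

View pics/top2.png

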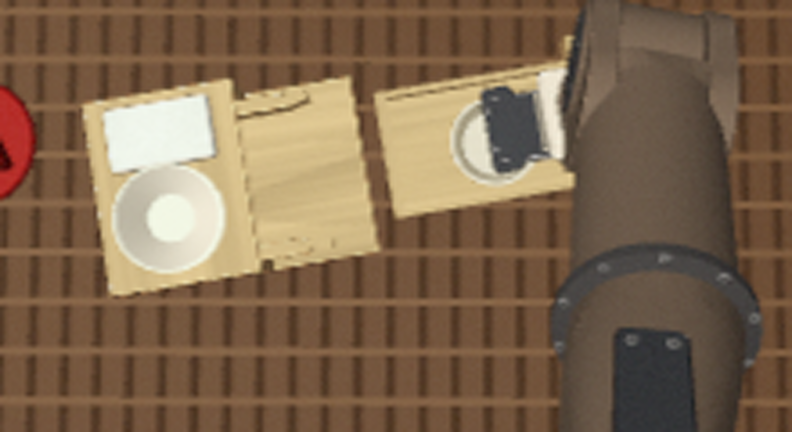

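The picture shows the tray turned end for end, its plain end facing the sill. The tray end corners are at crop (375,97) and (397,217), the sill corners at (350,78) and (380,250), and the dish is on the tray. I'll compare the tray axis and rack axis in this same view.

```bash
python3 - <<'E'
from h import *
z=np.load('top2.npz');P=z['P'];im=z['im'];K=z['K'];M=z['M']
a=np.radians(99.9);ex=np.array([np.cos(a),np.sin(a)]);ey=np.array([-ex[1],ex[0]]);o=np.array([529.,245.])
f=lambda p:np.array([(p-o)@ex,(p-o)@ey])
hsv=cv2.cvtColor(im,cv2.COLOR_RGB2HSV);wood=(hsv[...,2]>120)&(hsv[...,0]>10)&(hsv[...,0]<28)&(hsv[...,1]>45)
Z=P[...,2];XY=(P[...,:2]*1000-o);X=XY@ex;Y=XY@ey
def sides(n,m,bins):
    c=[];
    for b in bins:
        k=m&(X>b)&(X<b+8)
        if k.sum()>4: c.append((b+4,Y[k].min(),Y[k].max()))
    c=np.array(c);mid=(c[:,1]+c[:,2])/2
    print(n,'width',np.median(c[:,2]-c[:,1]).round(1),'mid',np.median(mid).round(2),'slope deg',np.degrees(np.polyfit(c[:,0],mid,1)[0]).round(2))
sides('shelf',wood&(abs(Z-.145)<.006)&(abs(Y)<100)&(X>-50)&(X<120),range(-26,92,8))
sides('board',wood&(abs(Z-.014)<.006)&(abs(Y)<100)&(X>-150)&(X<-20),range(-124,-95,8))
sides('rails',wood&(abs(Z-.055)<.006)&(abs(Y)<100),range(-84,-34,8))
sides('tray floor',wood&(Z>.035)&(Z<.08)&(abs(Y)<75)&(X<-140),range(-330+184-8-90,-160,8))
for n,m in (('tray xmax',wood&(Z>.055)&(Z<.08)&(X<-135)),('board xmin',wood&(abs(Z-.014)<.005)&(X>-150)&(X<-20)),('shelf xmin',wood&(abs(Z-.145)<.006)),('rail xmin',wood&(abs(Z-.055)<.006)&(abs(Y)<90)&(X>-120))):
    print(n,np.percentile(X[m],[1,99]).round(1))
# rails left/right inner edges
k=wood&(abs(Z-.055)<.005)&(X>-65)&(X<-34)
print('rail +y',Y[k&(Y>0)].min(),Y[k&(Y>0)].max(),'-y',Y[k&(Y<0)].min(),Y[k&(Y<0)].max())
for c in ((375,97),(397,217)):
    print('end corner',f(ray(c[0]/3.6+140-.36,c[1]/3.6+170-.36,.0703,K,M)[:2]*1000))
for c in ((350,78),(380,250)):
    print('sill corner',f(ray(c[0]/3.6+140-.36,c[1]/3.6+170-.36,.014,K,M)[:2]*1000))
for c in ((230,80),(258,271)):
    print('shelf corner',f(ray(c[0]/3.6+140-.36,c[1]/3.6+170-.36,.145,K,M)[:2]*1000))
E
```

```text
shelf width 166.5 mid 0.26 slope deg 0.02
board width 167.3 mid 0.5 slope deg -1.73
rails width 145.7 mid 0.15 slope deg 0.22
tray floor width 114.5 mid 0.13 slope deg -0.31
tray xmax [-330.4 -150. ]
board xmin [-144.4  -21.8]
shelf xmin [-28.9 100.2]
rail xmin [-86.6 -21.5]
rail +y 61.290404352686 75.17450516014172 -y -74.46940162362327 -60.91018953159227
end corner [-151.18868906  -54.01166748]
end corner [-152.37478845   57.6145195 ]
sill corner [-130.65861081  -82.31503179]
sill corner [-131.27150325   84.15724345]
shelf corner [-29.78544956 -81.95972497]
shelf corner [-27.44768443  84.44440571]
```

Tray and rack axes agree to about 0.3 mm in y and 0.3° in yaw, and every size checks out. I'll advance over the sill while lowering to about 4 mm above the board, then go partway into the rails.

Call:
carry_out(plan=[[-0.03, 0.2, -0.1, 0, 0.3], [-0.1, 0.6, -0.3, 0, 0.3], [-0.2, 1.2, -0.6, 0, 0.3], [-0.34, 1.97, -1, 0, 0.3], [-0.48, 2.76, -1.4, 0, 0.3], [-0.62, 3.55, -1.7, 0, 0.3], [-0.76, 4.33, -2, 0, 0.3], [-0.88, 5.02, -2.15, 0, 0.3], [-0.96, 5.5, -2.2, 0, 0.3], [-1.03, 5.91, -2.2, 0, 0.3], [-1.1, 6.3, -2.2, 0, 0.3], [-1.17, 6.7, -2.2, 0, 0.3], [-1.26, 7.2, -2.2, 0, 0.3], [-1.36, 7.8, -2.2, 0, 0.3], [-1.48, 8.5, -2.2, 0, 0.3], [-1.62, 9.26, -2.2, 0, 0.3], [-1.75, 10.05, -2.2, 0, 0.3], [-1.89, 10.84, -2.2, 0, 0.3], [-2, 11.43, -2.2, 0, 0.3], [-2.06, 11.8, -2.2, 0, 0.3]])

```text
clock: 11.9
position: [0.5649, 0.0351, 0.0943]
ee_rot: [-3.128, -0.273, 0.0]
force: [-0.0, 0.5, -4.9]
width: 0.082
```

```bash
python3 lev2.py; python3 lev.py w4
```

```text
scene 290 slopes deg [-0.12 -0.04] mid z 0.0251 expect 0.0244
top 342 slopes deg [-0.32  0.23] mid z 0.0234 expect 0.0244
clock 12.0 [0.5649 0.035  0.0943] [ 0.4 -0.3 -6.2] [-0.48 -0.05  0.01] w 0.083 [-0.28  0.58  0.17  1.92 -0.15  0.65 -1.41]
floor n 10249 slope x deg 3.37 slope y deg 12.75 z at plate/mid/end [0.0297 0.0352 0.0403] xrange 0.02 0.128
dish: n 11798 x 0.0738 y 0.0 zmax 0.1434
```

It's inside the rails with no side force, and level. I'll advance 7.6 cm more, stopping before the gripper body would meet the shelf, then lower onto the board.

Call:
carry_out(plan=[[-0.05, 0.3, 0, 0, 0.3], [-0.14, 0.8, 0, 0, 0.3], [-0.26, 1.5, 0, 0, 0.3], [-0.4, 2.3, 0, 0, 0.3], [-0.54, 3.1, 0, 0, 0.3], [-0.68, 3.9, 0, 0, 0.3], [-0.82, 4.7, 0, 0, 0.3], [-0.96, 5.5, 0, 0, 0.3], [-1.1, 6.3, 0, 0, 0.3], [-1.2, 6.9, 0, 0, 0.3], [-1.27, 7.3, 0, 0, 0.3], [-1.31, 7.5, 0, 0, 0.3], [-1.31, 7.5, 0, 0, 0.3], [-1.31, 7.5, -0.1, 0, 0.3], [-1.31, 7.5, -0.2, 0, 0.3], [-1.31, 7.5, -0.3, 0, 0.3], [-1.31, 7.5, -0.35, 0, 0.3], [-1.31, 7.5, -0.4, 0, 0.3], [-1.31, 7.5, -0.4, 0, 0.3]])

```text
clock: 13.95
position: [0.552, 0.109, 0.0908]
ee_rot: [-3.129, -0.271, -0.001]
force: [-3.0, -2.0, 3.8]
width: 0.083
```

```bash
python3 lev2.py; python3 lev.py w5
```

```text
scene 68 slopes deg [3.81 1.2 ] mid z 0.0257 expect 0.0209
top 37 slopes deg [-2.18  0.47] mid z 0.0209 expect 0.0209
clock 14.05 [0.552  0.109  0.0908] [-3.7 -3.1  6.2] [-0.68  0.65  0.02] w 0.085 [-0.41  0.58  0.17  1.93 -0.16  0.64 -1.54]
floor n 10334 slope x deg 3.41 slope y deg 12.52 z at plate/mid/end [0.0262 0.0318 0.0369] xrange 0.02 0.128
dish: n 11588 x 0.0742 y -0.0001 zmax 0.1399
```

View pics/w5.png

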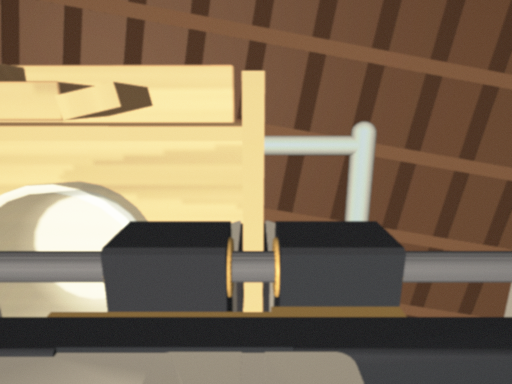

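It's seated: the force changed from −6 N to +4–6 N, and the dish has not moved relative to the tray. The view shows the board's front edge at column ~235, just ahead of the plate at 242–265. I'll release, rise, back off and turn the gripper a quarter, so I can push on the bar.

Call:
carry_out(plan=[[0, 0, 0, 0, 0.9], [0, 0, 0, 0, 1.4], [0, 0, 0, 0, 2], [0, 0, 0, 0, 2.6], [0, 0, 0, 0, 2.6], [0, 0, 0.3, 0, 2.6], [0, 0, 1, 0, 2.6], [0, 0, 2, 0, 2.6], [0, 0, 3.2, 0, 2.6], [0, 0, 4.5, 0, 2.6], [0, 0, 6, 0, 2.6], [0.2, -1, 7, 0, 2.6], [0.5, -3, 7.5, 0.06, 1.5], [0.9, -5, 7.5, 0.18, 0.5], [1.2, -7, 7.5, 0.32, 0], [1.6, -9, 7.5, 0.46, 0], [1.8, -10.3, 7.5, 0.6, 0], [1.9, -11, 7.5, 0.74, 0], [1.9, -11, 7.5, 0.88, 0], [1.9, -11, 7.5, 1, 0]])

```text
clock: 16.1
position: [0.5711, -0.0026, 0.1665]
ee_rot: [2.613, 1.744, -0.0]
force: [0.0, -0.1, 0.7]
width: 0.007
```

```bash
python3 - <<'E'
from h import *
s=arm.observe();print(s['clock'],s['position'].round(4),s['force'].round(1),s['width'])
a=np.radians(99.9);ex=np.array([np.cos(a),np.sin(a)]);ey=np.array([-ex[1],ex[0]]);o=np.array([529.,245.])
print('tcp rack',(s['position'][:2]*1000-o)@ex,(s['position'][:2]*1000-o)@ey)
im,d,K,M=grab('scene');P=cloud(d,K,M);XY=P[...,:2]*1000-o;X=XY@ex;Y=XY@ey;Z=P[...,2]
pl=(abs(Y)<75)&(X>-200)&(X<-100)&(Z>.050)&(Z<.066);print('plate?',pl.sum(),np.nanpercentile(X[pl],[5,50,95]) if pl.any() else '')
save('s3',cv2.resize(im[110:260,150:390],None,fx=3.3,fy=3.3,interpolation=cv2.INTER_CUBIC))
E
```

```text
16.1 [ 0.5711 -0.0026  0.1665] [ 0.  -0.1  0.7] 0.006521643557947393
tcp rack -251.19524167289796 1.1121306543524194
plate? 118 [-184.25400195 -138.55896198 -134.2842576 ]
```

View pics/s3.png

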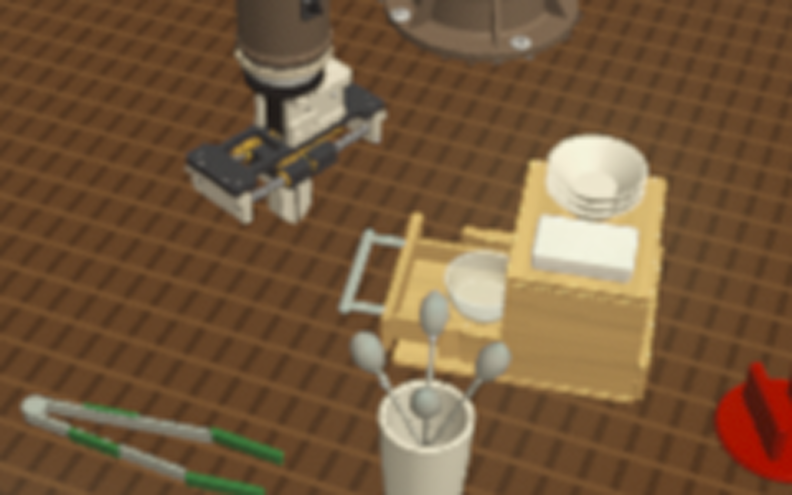

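The scene shows the tray in the rails with the dish upright on it and the plate about 45 mm short of the rail ends. The bystanders are untouched and the gripper is clear behind the handle. I'll finish the quarter turn, descend behind the bar and start to push.

Call:
carry_out(plan=[[0, 0, -0.5, 0.1, 0], [0, 0, -1.5, 0.2, 0], [0, 0, -2.8, 0.32, 0], [0, 0, -4.2, 0.44, 0], [0, 0, -5.5, 0.53, 0], [0, 0, -6.5, 0.57, 0], [0, 0, -7.1, 0.57, 0], [0, 0, -7.3, 0.57, 0], [-0.1, 0.5, -7.3, 0.57, 0], [-0.26, 1.5, -7.3, 0.57, 0], [-0.44, 2.5, -7.3, 0.57, 0], [-0.58, 3.3, -7.3, 0.57, 0], [-0.7, 4, -7.3, 0.57, 0], [-0.8, 4.6, -7.3, 0.57, 0], [-0.9, 5.1, -7.3, 0.57, 0], [-0.98, 5.6, -7.3, 0.57, 0], [-1.06, 6.1, -7.3, 0.57, 0], [-1.15, 6.6, -7.3, 0.57, 0], [-1.24, 7.1, -7.3, 0.57, 0], [-1.33, 7.6, -7.3, 0.57, 0]], squeeze=30)

```text
clock: 18.15
position: [0.5577, 0.0736, 0.0934]
ee_rot: [2.009, 2.415, -0.0]
force: [0.3, -3.7, 1.3]
width: 0.007
```

The push is working against 3.7 N of friction. About 19 mm remain by calculation.

Call:
carry_out(plan=[[-0.07, 0.4, 0, 0, 0], [-0.14, 0.8, 0, 0, 0], [-0.2, 1.15, 0, 0, 0], [-0.25, 1.4, 0, 0, 0], [-0.28, 1.6, 0, 0, 0], [-0.3, 1.7, 0, 0, 0], [-0.3, 1.7, 0, 0, 0]])

```text
clock: 18.85
position: [0.5547, 0.0908, 0.0934]
ee_rot: [2.009, 2.415, -0.0]
force: [0.6, -1.6, 1.8]
width: 0.004
```

Call:
carry_out(plan=[[-0.02, 0.1, 0, 0, 0], [-0.035, 0.2, 0, 0, 0], [-0.05, 0.3, 0, 0, 0], [-0.05, 0.3, 0, 0, 0]])

```text
clock: 19.25
position: [0.554, 0.0926, 0.0934]
ee_rot: [2.01, 2.413, -0.003]
force: [0.2, -7.7, 3.1]
width: 0.006
```

Call:
carry_out(plan=[[-0.02, 0.15, 0, 0, 0], [-0.04, 0.25, 0, 0, 0], [-0.05, 0.3, 0, 0, 0], [-0.05, 0.3, 0, 0, 0]])

```text
clock: 19.65
position: [0.5539, 0.0928, 0.0934]
ee_rot: [2.012, 2.409, -0.006]
force: [0.9, -10.9, 3.3]
width: 0.004
```

```bash
cat > fin.py <<'E'
from h import *
import sys
s=arm.observe();print(s['clock'],s['position'].round(4),s['force'].round(1))
a=np.radians(99.9);ex=np.array([np.cos(a),np.sin(a)]);ey=np.array([-ex[1],ex[0]]);o=np.array([529.,245.])
for n in ('scene','top'):
    im,d,K,M=grab(n);P=cloud(d,K,M);XY=P[...,:2]*1000-o;X=XY@ex;Y=XY@ey;Z=P[...,2]
    hsv=cv2.cvtColor(im,cv2.COLOR_RGB2HSV);wood=(hsv[...,2]>110)&(hsv[...,0]>8)&(hsv[...,0]<28)&(hsv[...,1]>45)
    for nm,lo,hi in (('+y',55,90),('-y',-90,-55)):
        p=wood&(Y>lo)&(Y<hi)&(X>-125)&(X<-84)&(Z>.057)&(Z<.066);
        r=wood&(Y>lo)&(Y<hi)&(X>-125)&(X<-35)&(Z>.052)&(Z<.0565)
        print(n,nm,'plate n',p.sum(),np.percentile(X[p],[5,50,95]).round(1) if p.sum() else '','z',Z[p].mean().round(4) if p.sum() else '','| rail xmin',np.percentile(X[r],2).round(1) if r.sum() else '')
    if n=='top': save(sys.argv[1],cv2.resize(im[180:270,150:300],None,fx=5,fy=5,interpolation=cv2.INTER_CUBIC))
    else: save(sys.argv[1]+'s',cv2.resize(im[130:260,230:390],None,fx=4.5,fy=4.5,interpolation=cv2.INTER_CUBIC))
E
python3 fin.py f1
```

```text
19.65 [0.5539 0.0928 0.0934] [  0.9 -10.9   3.3]
scene +y plate n 11 [-96.1 -93.  -87.5] z 0.062 | rail xmin -88.0
scene -y plate n 0  z  | rail xmin -82.7
top +y plate n 17 [-96.3 -92.6 -88.2] z 0.0608 | rail xmin -91.6
top -y plate n 0  z  | rail xmin -70.5
```

It stopped hard: a 3 mm command gave 0.2 mm of travel at 11 N. The TCP is at rack x −154.3, against −154.5 computed for home. I'll back off, rise and inspect.

Call:
carry_out(plan=[[0.05, -0.3, 0, 0, 0], [0.2, -1, 0, 0, 0], [0.4, -2.3, 0, 0, 0], [0.7, -4, 0, 0, 0], [1, -6, 0.5, 0, 0], [1.4, -8, 2.5, 0, 0], [1.6, -9, 5, -0.12, 0], [1.7, -10, 8, -0.25, 0], [1.7, -10, 11, -0.38, 0], [1.7, -10, 14, -0.51, 0], [1.7, -10, 16, -0.64, 0], [1.7, -10, 18, -0.77, 0], [1.7, -10, 19, -0.9, 0], [1.7, -10, 19, -1.03, 0], [1.7, -10, 19, -1.16, 0], [1.7, -10, 19, -1.29, 0], [1.7, -10, 19, -1.42, 0], [1.7, -10, 19, -1.5, 0], [1.7, -10, 19, -1.57, 0], [1.7, -10, 19, -1.57, 0]])

```text
clock: 21.75
position: [0.5708, -0.0076, 0.2833]
ee_rot: [-3.128, -0.28, 0.008]
force: [0.3, 0.2, -0.2]
width: 0.007
```

```bash
python3 fin.py f2; python3 - <<'E'
from h import *
im,d,K,M=grab('wrist');np.savez('wf',im=im,d=d,K=K,M=M,P=cloud(d,K,M))
a=cv2.resize(cv2.imread('pics/f2.png'),(400,240));b=cv2.resize(cv2.imread('pics/f2s.png'),(400,325))
c=np.zeros((325,800,3),np.uint8);c[:240,:400]=a;c[:,400:]=b
w=np.zeros((275,800,3),np.uint8);w[:,:366]=cv2.resize(im[...,::-1],(366,275));cv2.imwrite('pics/fin.png',np.vstack([c,w]))
E
```

```text
21.75 [ 0.5708 -0.0076  0.2833] [ 0.3  0.2 -0.2]
scene +y plate n 9 [-96.4 -92.6 -89.6] z 0.0616 | rail xmin -89.2
scene -y plate n 0  z  | rail xmin -81.5
top +y plate n 18 [-96.4 -92.7 -88.5] z 0.0605 | rail xmin -91.2
top -y plate n 17 [-96.5 -93.  -88.7] z 0.0605 | rail xmin -85.8
```

View pics/fin.png

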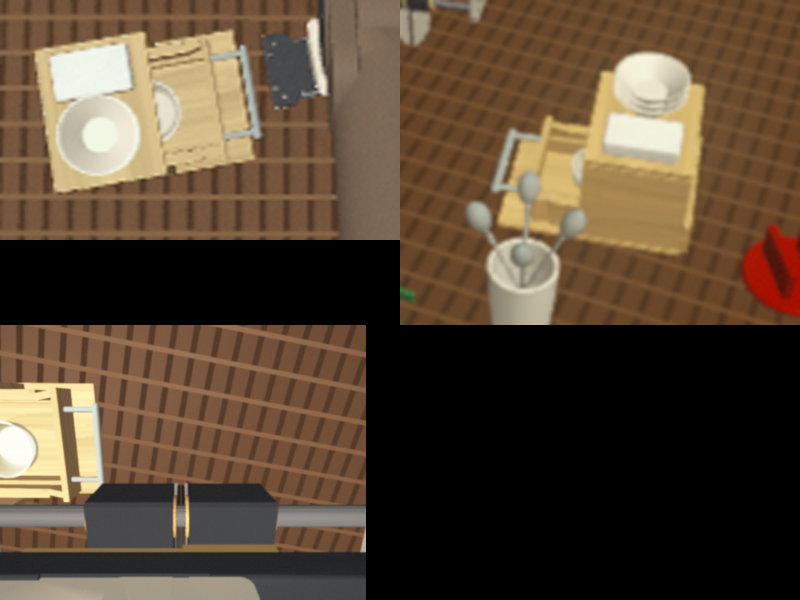

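Both ends of the plate read rack x −92.8 ± 0.2 (−94 when home), so it's square and against the rails. The dish is upright in the tray and the gripper is free. Handing in.

```bash
python3 -c "
from cell import arm
print(arm.sign_off(), arm.observe()['clock'])"
```

```text
the job is handed in; nothing more can be done
the job is handed in; nothing more can be done
```

The tray is home in the bottom bay with the dish still standing on it. I handed in with 21.75 s on the clock at the last reading.

**What I did:** I gripped the tray's front plate from above and lifted the tray. I turned it clockwise end for end, so its plain end passed on the robot's side. I then carried it over the step into the rails and set it down about 40 mm short of home. After letting go, I pushed the handle bar with closed fingers until the plate met the rail ends, then backed the gripper off.

**Last checks:**
- **Home:** the final push stopped hard, with a 3 mm command giving 0.2 mm of travel at 11 N. The tool was within 0.2 mm of the home position I had computed. Both ends of the plate then measured rack x −92.7 and −93.0, against −94 for home, so it is square and within camera accuracy.
- **Level:** the fixed cameras' floor fits with the tray raised were mostly within about 0.5°. The worst with enough points was 1.7°, just off the table.
- **Rest of the scene:** the dish is upright, and the spoon cup and lid rest look unmoved. Only part of the tongs was in the last picture, but the arm never went near them.

**Readings that disagreed:** the wrist camera's floor slopes (up to 3.4° along and 13° across) disagreed with the fixed cameras. I put that down to side walls and a partial view, and did not act on it. The two fixed-camera fits with the fewest points also gave odd slopes (10° and 4°). The −y end of the plate was hidden from the scene camera, so that end rests on the top view alone.

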